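Free the seized stop and hang the clay bell on the drying rail

ROBOT

A 7-joint arm with a two-finger parallel gripper is mounted at the origin on the work surface. World frame = base frame: x ahead of the robot, y to its left, z up, the work surface at z = 0. Lengths are in m, angles in rad, forces in N, time in s.
With the tool pointing down it reaches from about 0.425 to 0.925 m from the base axis. Payload 6.8 kg.
Tool frame: the origin (TCP) lies between the finger pads; the fingertips stand finger_overhang ahead of it and the grasp point (between the pads) lies 6 mm ahead of it (finger_overhang is the distance from the TCP to the fingertips, in m); z points along the fingers, y is the line along which they close (so a half turn about z gives the same grasp; the last joint's range is limited). The gripper opens to 85 mm and grips with 20 to 120 N. Pads are 22 mm wide; open, the fingers measure 114 mm over their backs; the gripper's body (76 mm by 85 mm) begins 54 mm behind the grasp point. The pads swing forward as they close: fully open they stand 13 mm farther back than shut.
Start: joints at [-1.36, 0.477, 0.022, 1.555, -0.011, 1.109, -0.083], TCP at [0.212, 0.641, 0.256] pointing down, gripper open.
Joint ranges: [-2.96, 2.96], [-0.34, 2.1], [-1.41, 1.46], [0.24, 2.44], [-1.37, 4.51], [0.17, 1.92], [-2.96, 2.96]. Speed limits (rad/s): [2.39, 2.39, 3.14, 3.14, 3.14, 3.14, 3.14].

INTERFACE

Orientations are given as a unit quaternion [w, x, y, z].
In Python, from station import * gives the robot as it stands.
- The arm moves only by the tool drive_tool, never from a script. Its argument "increments" is a list of rows, each an object of numbers: "claw": the finger opening in m, from 0 to 0.0854; "dx", "dy", "dz": the shift along the tool's x, y, z in m; "wx", "wy", "wz": the turn, a rotation vector about the tool's x, y, z in degrees. A call has 1 to 20 rows; each row shifts and turns the commanded pose from where the row before left it, along the tool's axes as they then stand; what a row does not reach is not made up. A row lasts 1/8 s, in which the tool goes at most 62.5 mm and 10.7 degrees, less where a joint would pass 70% of its speed; a pose out of reach is approached as far as the arm can. A call with a gripper value outside its range is refused whole. The fingers move at their own pace and stop on an object; "newtons" is the grip in N (left out, the last holds). Time passes only in rows, so rows that do not move let the fingers close. It gives the time, the measured TCP pose, the force, the opening and the grip force at its end, in the units of the state.
- get_obs(): the state, without advancing time (a new reading comes with each control period).
- read_camera(name): name is "scene" or "top"; returns (picture, depth): 420x560x3 uint8, red, green, blue; 420x560 float32, m along the optical axis (not along the pixel's ray), 0 where there is no reading.
- calibration(name): a dict with "intrinsics" (3x3 intrinsics, pixels), "k1" (the pictures are not rectified: a ray, as slopes to the right and down, at radius r is drawn at 1 + k1 r^2 times it, then the intrinsics apply), "R" (3x3) and "t" (3): a world point X has camera coordinates R X + t. Camera axes: x right, y down, z forward; pixel columns grow to the right and rows downward; lengths in m; the calibration is good to about 2 mm. A picture is of the moment at which its call begins. calibration takes no time and is no camera call.
- hand_in(): hands the job in; it is judged then, once.
The state is a dict: "t": time; "q": joint angles; "joint_vel": joint speeds; "joint_torque": joint torques, N m; "eef_pos": TCP position; "tool_rot": TCP orientation; "contact_force": force on the tool from outside, world axes, zero at the start; "torque": the same for the moment, N m; "gripper_width": opening from 0.0 (shut) to 1.0 (fully open); "grasp_force": force on a finger pad.
Only numpy, scipy, OpenCV 4.12 (cv2) and the standard library are available. Lean on these libraries where they do the work, as an engineer would, in place of code of your own. Each camera call takes 0.05 s, during which the arm holds its last target. There are 200 camera calls.

TASK

The swinging stop arm that closes the mouth of the drying rail has seized: break its knob loose with a short firm anticlockwise twist, then turn it on about a quarter turn until the arm lies alongside the rail, as far as it goes. Then hang the clay bell in the rail: bring its stem in between the two bars at the open end, with the round steel head above the bars and the bell below, slide it along until the head meets the block at the closed end, and let it hang there. Leave the glaze jar, the bowl and the brush where they are.

Things in the scene. Friction and masses are not known exactly. Their poses are not given: they have to be found in the camera images.
- drying_rail: Fixed steel rail. Two level bars (16 mm wide, 12 thick, tops 150 mm above the table) run along its own y from the open mouth at y = -130 mm to y = +130 mm, where they join an end block (58 mm wide, 30 thick, top at 160 mm). Gap between the bars 26 mm (x = -13 to 13), outer edges at x = -29 and 29. Below them only an 8 mm base plate. Origin on the table under the bars' middle; z up.
- rail_mouth (a point): Centre of the gap at the mouth, at the height of the bars' top faces (150 mm).
- rail_home (a point): Centre of the gap 30 mm before the end block, at the height of the bars' top faces: where the centre of the bell's head (its underside) lies when the head touches the block. From rail_mouth to rail_home is the way in, 230 mm along the rail's own +y.
- stop_knob (a joint): Knob with stop arm on a vertical axis at x = -85, y = -155 mm of the rail. 0 = closed: the arm (100 mm long, 20 wide, 85 to 99 mm high) points along the rail's +x across the mouth. Grows anticlockwise from above to its hard stop at 1.6 rad: arm along the rail's +y, mouth free. Seized at 0: takes about 0.4 N m to start, fading over 0.3 rad; then under 0.1 N m, and it stays where left.
- knob_grip (a point): Centre of the knob's black grip bar, on the knob's axis, 126 mm above the table. The bar is 70 mm long, 16 thick and 34 high (107 to 141 mm above the table), gripped across its thickness from above. x runs along the bar and the stop arm, y across the bar.
- stop_tip (a point): Tip of the stop arm, 100 mm from the knob's axis, 92 mm above the table.
- bell: Loose hanger, 0.25 to 0.5 kg, standing on the table. Terracotta bell 70 mm wide, 70 high; steel stem 12 thick; round steel head 60 wide from 115 to 125 mm height; upright grip tab on it, 40 long (own x), 14 thick (own y), top at 176 mm. Origin: centre of the underside, z up; 35 mm above the table when hung. The bell cannot pass between the bars, so it enters only at the mouth.
- bell_head (a point): Centre of the underside of the bell's round head, 115 mm above the bell's origin.
- bell_tab (a point): Middle of the grip tab, 155 mm above the bell's origin: the place to grip, across the 14 mm thickness, from above.
- jar: Bystander: closed green glass glaze jar, 76 mm wide, 100 mm high, standing. Origin at the centre of its underside.
- bowl: Bystander: terracotta bowl, 100 mm wide, 50 mm high. Origin at the centre of its underside.
- brush: Bystander: brush, 180 mm long, lying on the table. Origin at its underside.
Things that resemble listed ones, but are neither listed nor needed, are in the scene too. Leave any purple look-alike of the bell alone.

How it is judged:
By the outcome, as a careful person would: the job done as asked, in the order asked, and still so for the second after the job is handed in, with the robot touching nothing.
It also fails if it takes over 58 s, if anything falls off the work surface, if the arm or the gripper's body presses on something with over 40 N, if the wrist force passes 120 N, or if a joint passes its speed limit or range.

## Working session

There is one attempt and no reset: what is moved stays moved. The work goes in short steps, Python scripts to look and compute and a tool call to move; the robot and the scene stay as the last step left them, time stands still between calls to the robot, and variables do not carry over. Pictures are saved under pics/ and viewed, at most 10 in all, crops included, and the job is handed in when it is done.

Besides the shell and the picture viewer there is one more tool, called after "Request:" in YAML: its name, and indented under it one key for each argument. drive_tool: Moves the arm, as the interface text tells. Its arguments: {"type":"object","properties":{"increments":{"type":"array","items":{"type":"object","properties":{"claw":{"type":"number"},"dx":{"type":"number"},"dy":{"type":"number"},"dz":{"type":"number"},"wx":{"type":"number"},"wy":{"type":"number"},"wz":{"type":"number"}}}},"newtons":{"type":"number"}},"required":["increments"]}

```bash
mkdir -p pics; cat > h.py <<'E'
import numpy as np, cv2
from station import *
def ray(name,u,v):
    c=calibration(name);K=np.array(c["intrinsics"]);R=np.array(c["R"]);t=np.array(c["t"])
    d=np.array([(u-K[0,2])/K[0,0],(v-K[1,2])/K[1,1]]);s=d.copy()
    for _ in range(20): s=d/(1+c["k1"]*(s@s))
    return -R.T@t, R.T@np.array([s[0],s[1],1.])
def onplane(name,u,v,z):
    o,d=ray(name,u,v);return o+d*(z-o[2])/d[2]
def cloud(name,dep):
    c=calibration(name);K=np.array(c["intrinsics"]);R=np.array(c["R"]);t=np.array(c["t"])
    v,u=np.mgrid[:420,:560];d=np.stack([(u-K[0,2])/K[0,0],(v-K[1,2])/K[1,1]],-1);s=d.copy()
    for _ in range(20): s=d/(1+c["k1"]*(s**2).sum(-1,keepdims=True))
    P=np.dstack([s,np.ones((420,560))])*dep[...,None]
    return (P-t)@R
def save(n,im): cv2.imwrite(f"pics/{n}.png",im[...,::-1])
E
python3 - <<'E'
from h import *
for n in("scene","top"):
    p,d=read_camera(n);save(n+"0",p);np.savez(n+"0.npz",p=p,d=d)
    c=calibration(n);print(n,-np.array(c["R"]).T@c["t"],c["R"],c["k1"],(d>0).mean())
o=get_obs();print(o)
import station;print([x for x in dir(station) if x[0]!='_'])
try: print(finger_overhang)
except Exception as e: print(e)
E
```

```text
scene [ 1.18505997 -0.44748469  1.06469722] [[ 0.56943622  0.82196842 -0.01050292]
 [ 0.64035323 -0.45155754 -0.62132401]
 [-0.51545139  0.34707882 -0.78348335]] -0.13660838418676277 0.9959608843537415
top [ 0.30155833 -0.03690284  1.47384465] [[ 0.01607177 -0.99981087 -0.01095105]
 [-0.98297141 -0.01379403 -0.18324007]
 [ 0.18305436  0.01370956 -0.9830072 ]] 0.03845163918364699 0.9958588435374149
{'t': 0.1, 'q': array([-1.36012642,  0.47774854,  0.02237118,  1.55633043, -0.01152676,
        1.10928533, -0.08310795]), 'joint_vel': array([ 0.00157967, -0.00070209,  0.00256041, -0.00177202, -0.00051374,
       -0.00190712,  0.00212189]), 'joint_torque': array([ 4.01996600e-03, -5.97760713e+01,  1.61338516e+00, -2.81956816e+01,
        1.28151564e-02,  5.07508477e-03,  1.63616789e-05]), 'eef_pos': array([0.21141014, 0.64053425, 0.25541194]), 'tool_rot': array([-7.61624795e-05,  1.58723262e-01,  9.87322769e-01, -8.18103037e-04]), 'contact_force': array([-0.28711527,  0.17349797,  0.03507903]), 'torque': array([-0.01476114, -0.02004357,  0.05065935]), 'grasp_force': 0.0, 'gripper_width': 1.0022043246057721}
['PlanningError', 'calibration', 'finger_overhang', 'get_obs', 'hand_in', 'read_camera']
0.025
```

View pics/scene0.png

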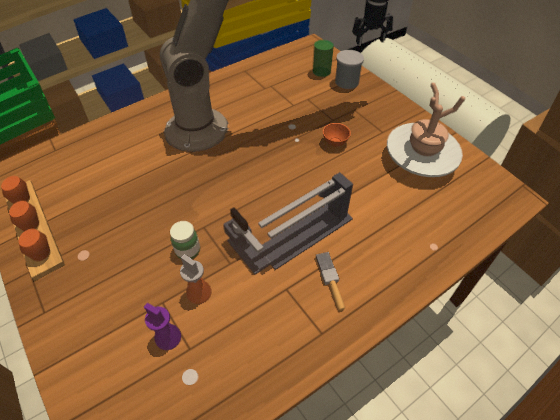

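View pics/top0.png

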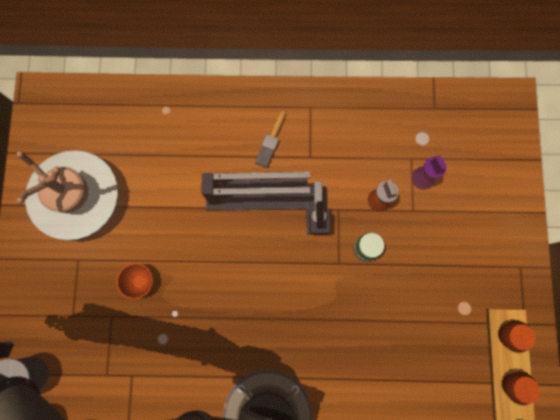

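Scene: the bell (terracotta with a steel head) is at scene (195,283) / top (385,193). The purple look-alike at scene (163,328) / top (430,170) is the wrong colour. The jar is at scene (185,237) / top (371,246). The rail runs along top row ~185, with the end block at (207,188) and the knob at (319,212). I'll confirm with a crop and measure.

```bash
python3 - <<'E'
from h import *
f=np.load("top0.npz");p,d=f["p"],f["d"];X=cloud("top",d)
g=np.load("scene0.npz");Y=cloud("scene",g["d"])
save("crop",np.hstack([cv2.resize(p[145:265,195:455],None,fx=1.85,fy=3.0,interpolation=2)[:360],cv2.resize(g["p"][160:360,130:300],(306,360),interpolation=2)]))
def box(P,u0,u1,v0,v1): return P[v0:v1,u0:u1].reshape(-1,3)
def rect(n,Q,lo,hi):
    m=Q[(Q[:,2]>lo)&(Q[:,2]<hi)]
    if len(m)<4: print(n,len(m));return
    r=cv2.minAreaRect((m[:,:2]*1000).astype(np.float32));print(n,len(m),m.mean(0).round(4),[np.round(a,1) for a in r])
for nm,P,bx in(("top",X,dict(bell=(365,405,175,215),rail=(195,345,165,245),jar=(352,390,230,262))),("scene",Y,dict(bell=(175,215,250,306),rail=(220,360,170,270),jar=(165,202,218,258)))):
    b=box(P,*bx["bell"]);rect(nm+" head",b,.115,.132);rect(nm+" tab",b,.140,.185);rect(nm+" tabtop",b,.168,.185)
    r=box(P,*bx["rail"]);rect(nm+" bars",r,.146,.154);rect(nm+" block",r,.156,.165);rect(nm+" knob",r,.134,.1435);rect(nm+" arm",r,.093,.103)
    rect(nm+" jar",box(P,*bx["jar"]),.09,.11)
E
```

```text
top head 235 [ 0.6028 -0.3114  0.1246] [array([ 608.2, -315.9]), array([57.1, 59. ]), np.float64(45.5)]
top tab 134 [ 0.6056 -0.3142  0.1685] [array([ 607.6, -316. ]), array([41.2, 15.7]), np.float64(20.3)]
top tabtop 90 [ 0.6065 -0.3154  0.1755] [array([ 607.6, -316. ]), array([41.2, 15.7]), np.float64(20.3)]
top bars 1008 [0.6188 0.0258 0.15  ] [array([612. ,  10.5]), array([327.5, 122.6]), np.float64(78.4)]
top block 239 [0.6145 0.1581 0.1602] [array([620. ,  46.7]), array([ 58.3, 274.3]), np.float64(2.7)]
top knob 202 [ 0.5646 -0.0749  0.1401] [array([608.7,   4.1]), array([330.3, 132.4]), np.float64(75.6)]
top arm 170 [ 0.6034 -0.0815  0.0987] [array([609.1,   6.2]), array([336.4, 116.2]), np.float64(78.3)]
top jar 467 [ 0.4629 -0.2746  0.0999] [array([ 463.6, -274.9]), array([64.1, 64.7]), np.float64(79.8)]
scene head 280 [ 0.6171 -0.321   0.1235] [array([ 611.3, -318.1]), array([60.3, 56.7]), np.float64(82.8)]
scene tab 173 [ 0.6138 -0.3185  0.165 ] [array([ 610.6, -317.7]), array([40.1, 15.1]), np.float64(22.0)]
scene tabtop 93 [ 0.6109 -0.3176  0.1742] [array([ 610., -318.]), array([38.9, 15.1]), np.float64(22.0)]
scene bars 935 [0.6211 0.0234 0.1493] [array([619.3,  38.7]), array([ 61.7, 290.5]), np.float64(1.6)]
scene block 140 [0.6178 0.1668 0.159 ] [array([615.2, 168.1]), array([60.1, 30.8]), np.float64(2.0)]
scene knob 296 [ 0.592  -0.0355  0.1401] [array([620. ,   8.2]), array([352.8, 127.9]), np.float64(71.7)]
scene arm 258 [ 0.6042 -0.0781  0.0979] [array([619.6,   9. ]), array([354.4, 112.5]), np.float64(76.2)]
scene jar 404 [ 0.4672 -0.2774  0.0987] [array([ 465.7, -276.5]), array([66.2, 64.7]), np.float64(54.2)]
```

View pics/crop.png

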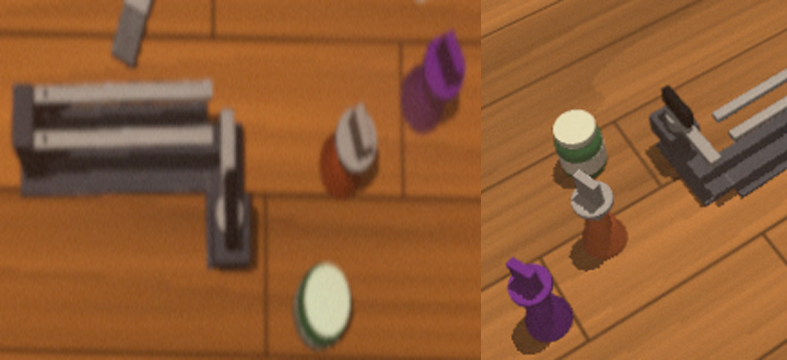

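The crop confirms it: the terracotta bell with the grey head is the one in the middle, and the purple one is the look-alike. Next I refine the rail and knob in the rail frame.

```bash
cat >> h.py <<'E'
def rect(n,m):
    if len(m)<4: print(n,len(m));return
    r=cv2.minAreaRect((m[:,:2]*1000).astype(np.float32));print(n,len(m),m.mean(0).round(4),[np.round(a,1) for a in r]);return r
def near(P,x,y,r,lo,hi):
    Q=P.reshape(-1,3);return Q[(np.hypot(Q[:,0]-x,Q[:,1]-y)<r)&(Q[:,2]>lo)&(Q[:,2]<hi)]
E
python3 - <<'E'
from h import *
from scipy.spatial.transform import Rotation as Ro
for n in("top","scene"):
    f=np.load(n+"0.npz");X=cloud(n,f["d"])
    rect(n+" knob",near(X,.541,-.135,.05,.136,.146)); rect(n+" arm",near(X,.61,-.13,.045,.094,.103)); rect(n+" block",near(X,.615,.168,.04,.156,.165))
    Q=near(X,.62,.02,.13,.146,.154)
    for s in(-1,1):
        x=Q[:,0]-.6203+np.tan(np.radians(2))*(Q[:,1]-.023); m=Q[(x*s>.01)&(x*s<.035)&(abs(Q[:,1]-.02)<.1)]
        c=np.polyfit(m[:,1],m[:,0],1);print(s,len(m),np.degrees(np.arctan(-c[0])),np.polyval(c,.023))
q=get_obs()["tool_rot"];print(Ro.from_quat(q[[1,2,3,0]]).as_matrix().round(3))
E
```

```text
top knob 137 [ 0.5397 -0.1318  0.1406] [array([ 540.4, -131.7]), array([68.7, 15.7]), np.float64(2.6)]
top arm 123 [ 0.6099 -0.1293  0.0988] [array([ 603., -130.]), array([73.4, 19.2]), np.float64(2.2)]
top block 219 [0.6144 0.1698 0.1605] [array([613.7, 162.5]), array([45.4, 57.9]), np.float64(87.3)]
-1 387 1.9059148997667104 0.5983369374570823
1 381 1.7104280026439838 0.6405075415586652
scene knob 117 [ 0.5416 -0.1343  0.14  ] [array([ 540. , -134.3]), array([71.3, 16.2]), np.float64(1.5)]
scene arm 171 [ 0.604  -0.1323  0.0981] [array([ 603.6, -131.5]), array([75.3, 20.8]), np.float64(2.1)]
scene block 140 [0.6178 0.1668 0.159 ] [array([615.2, 168.1]), array([60.1, 30.8]), np.float64(2.0)]
-1 338 2.0096470097504557 0.5994384640901558
1 348 2.005318714432928 0.6413158606772765
[[-0.95   0.313 -0.   ]
 [ 0.313  0.95  -0.002]
 [-0.    -0.002 -1.   ]]
```

Request:
drive_tool:
  increments:
    - {"dx":-0.037,"dy":-0.0275}
    - {"dx":-0.037,"dy":-0.0275}
    - {"dx":-0.037,"dy":-0.0275}
    - {"dx":-0.037,"dy":-0.0275}
    - {"dx":-0.037,"dy":-0.0275}
    - {"dx":-0.037,"dy":-0.0275}
    - {"dx":-0.037,"dy":-0.0275}
    - {"dx":-0.037,"dy":-0.0275}
    - {"dx":-0.037,"dy":-0.0275}
    - {"dx":-0.0222,"dy":-0.0383}
    - {"dx":-0.0222,"dy":-0.0383}
    - {"dx":-0.0222,"dy":-0.0383}
    - {"dx":-0.0222,"dy":-0.0383}
    - {"dx":-0.0222,"dy":-0.0383}
    - {"dx":-0.0222,"dy":-0.0383}
    - {"dx":-0.0222,"dy":-0.0383}
    - {"dx":-0.0222,"dy":-0.0383}
    - {"dx":-0.0222,"dy":-0.0383}
    - {"dx":-0.0222,"dy":-0.0383}

```text
schema error: expected keys claw, dx, dy, dz, wx, wy, wz
```

Request:
drive_tool:
  increments:
    - {"wz":10}
    - {"wz":10}
    - {"wz":10}
    - {"wz":10}
    - {"wz":10}
    - {"wz":10}
    - {"wz":10}
    - {"wz":10}
    - {"wz":10}
    - {"wz":10}
    - {"wz":10}
    - {"wz":10}
    - {"wz":10}
    - {"wz":10}
    - {"wz":10}
    - {"wz":10}
    - {}

```text
schema error: expected keys claw, dx, dy, dz, wx, wy, wz
```

```bash
cat >> h.py <<'E'
from scipy.spatial.transform import Rotation as Ro
def goal(x=None,y=None,z=None,yaw=None):
    o=get_obs();q=o["tool_rot"];M=Ro.from_quat(q[[1,2,3,0]]).as_matrix();p=o["eef_pos"]
    yw=np.degrees(np.arctan2(M[1,1],M[0,1]))
    print("t",o["t"],"p",p.round(4),"yaw_y",yw.round(2),"zaxis",M[:,2].round(4),"q",o["q"].round(2),"F",o["contact_force"].round(1),"T",o["torque"].round(2),"w",round(o["gripper_width"],3),"gf",round(o["grasp_force"],1))
    g=np.array([p[i] if a is None else a for i,a in enumerate((x,y,z))]);print("tool shift",(M.T@(g-p)).round(4))
    if yaw is not None: print("wz",round(-((yaw-yw+180)%360-180),2))
E
python3 -c "
from h import *
goal(.5405,-.133,.136,-88)"
```

```text
t 0.1 p [0.2114 0.6405 0.2554] yaw_y 71.73 zaxis [-4.0e-04 -1.6e-03 -1.0e+00] q [-1.36  0.48  0.02  1.56 -0.01  1.11 -0.08] F [-0.3  0.2  0. ] T [-0.01 -0.02  0.05] w 1.002 gf 0.0
tool shift [-0.5549 -0.6312  0.1205]
wz 159.73
```

Request:
drive_tool:
  increments:
    - {"claw":0.085,"dx":-0.0476,"dy":-0.0354,"dz":0,"wx":0,"wy":0,"wz":0}
    - {"claw":0.085,"dx":-0.0476,"dy":-0.0354,"dz":0,"wx":0,"wy":0,"wz":0}
    - {"claw":0.085,"dx":-0.0476,"dy":-0.0354,"dz":0,"wx":0,"wy":0,"wz":0}
    - {"claw":0.085,"dx":-0.0476,"dy":-0.0354,"dz":0,"wx":0,"wy":0,"wz":0}
    - {"claw":0.085,"dx":-0.0476,"dy":-0.0354,"dz":0,"wx":0,"wy":0,"wz":0}
    - {"claw":0.085,"dx":-0.0476,"dy":-0.0354,"dz":0,"wx":0,"wy":0,"wz":0}
    - {"claw":0.085,"dx":-0.0476,"dy":-0.0354,"dz":0,"wx":0,"wy":0,"wz":0}
    - {"claw":0.085,"dx":-0.0277,"dy":-0.0479,"dz":0,"wx":0,"wy":0,"wz":0}
    - {"claw":0.085,"dx":-0.0277,"dy":-0.0479,"dz":0,"wx":0,"wy":0,"wz":0}
    - {"claw":0.085,"dx":-0.0277,"dy":-0.0479,"dz":0,"wx":0,"wy":0,"wz":0}
    - {"claw":0.085,"dx":-0.0277,"dy":-0.0479,"dz":0,"wx":0,"wy":0,"wz":0}
    - {"claw":0.085,"dx":-0.0277,"dy":-0.0479,"dz":0,"wx":0,"wy":0,"wz":0}
    - {"claw":0.085,"dx":-0.0277,"dy":-0.0479,"dz":0,"wx":0,"wy":0,"wz":0}
    - {"claw":0.085,"dx":-0.0277,"dy":-0.0479,"dz":0,"wx":0,"wy":0,"wz":0}
    - {"claw":0.085,"dx":-0.0277,"dy":-0.0479,"dz":0,"wx":0,"wy":0,"wz":0}

```text
t: 1.98
eef_pos: [0.5406, -0.1337, 0.2561]
tool_rot: [-0.0, 0.159, 0.987, 0.0]
contact_force: [0.3, -0.1, 0.6]
gripper_width: 0.995
grasp_force: 0.0
```

Request:
drive_tool:
  increments:
    - {"claw":0.085,"dx":0,"dy":0,"dz":0,"wx":0,"wy":0,"wz":10}
    - {"claw":0.085,"dx":0,"dy":0,"dz":0,"wx":0,"wy":0,"wz":10}
    - {"claw":0.085,"dx":0,"dy":0,"dz":0,"wx":0,"wy":0,"wz":10}
    - {"claw":0.085,"dx":0,"dy":0,"dz":0,"wx":0,"wy":0,"wz":10}
    - {"claw":0.085,"dx":0,"dy":0,"dz":0,"wx":0,"wy":0,"wz":10}
    - {"claw":0.085,"dx":0,"dy":0,"dz":0,"wx":0,"wy":0,"wz":10}
    - {"claw":0.085,"dx":0,"dy":0,"dz":0,"wx":0,"wy":0,"wz":10}
    - {"claw":0.085,"dx":0,"dy":0,"dz":0,"wx":0,"wy":0,"wz":10}
    - {"claw":0.085,"dx":0,"dy":0,"dz":0,"wx":0,"wy":0,"wz":10}
    - {"claw":0.085,"dx":0,"dy":0,"dz":0,"wx":0,"wy":0,"wz":10}
    - {"claw":0.085,"dx":0,"dy":0,"dz":0,"wx":0,"wy":0,"wz":10}
    - {"claw":0.085,"dx":0,"dy":0,"dz":0,"wx":0,"wy":0,"wz":10}
    - {"claw":0.085,"dx":0,"dy":0,"dz":0,"wx":0,"wy":0,"wz":10}
    - {"claw":0.085,"dx":0,"dy":0,"dz":0,"wx":0,"wy":0,"wz":10}
    - {"claw":0.085,"dx":0,"dy":0,"dz":0,"wx":0,"wy":0,"wz":10}
    - {"claw":0.085,"dx":0,"dy":0,"dz":0,"wx":0,"wy":0,"wz":10}
    - {"claw":0.085,"dx":0,"dy":0,"dz":0,"wx":0,"wy":0,"wz":0}

```text
t: 4.1
eef_pos: [0.5404, -0.1318, 0.2558]
tool_rot: [0.0, 1.0, 0.016, -0.001]
contact_force: [-0.2, -0.0, 0.0]
gripper_width: 0.991
grasp_force: 0.0
```

```bash
python3 -c "
from h import *
goal(.5405,-.133,.136,-88)"
```

```text
t 4.1 p [ 0.5404 -0.1318  0.2558] yaw_y -88.16 zaxis [-1.1e-03 -6.0e-04 -1.0e+00] q [-0.66  0.45  1.05  1.89 -0.44  1.06 -0.97] F [-0.2 -0.   0. ] T [-0.05 -0.    0.02] w 0.991 gf 0.0
tool shift [0.0002 0.0011 0.1198]
wz -0.16
```

Request:
drive_tool:
  increments:
    - {"claw":0.085,"dx":0,"dy":0.001,"dz":0.03,"wx":0,"wy":0,"wz":0}
    - {"claw":0.085,"dx":0,"dy":0,"dz":0.03,"wx":0,"wy":0,"wz":0}
    - {"claw":0.085,"dx":0,"dy":0,"dz":0.03,"wx":0,"wy":0,"wz":0}
    - {"claw":0.085,"dx":0,"dy":0,"dz":0.03,"wx":0,"wy":0,"wz":0}
    - {"claw":0,"dx":0,"dy":0,"dz":0,"wx":0,"wy":0,"wz":0}
    - {"claw":0,"dx":0,"dy":0,"dz":0,"wx":0,"wy":0,"wz":0}
    - {"claw":0,"dx":0,"dy":0,"dz":0,"wx":0,"wy":0,"wz":0}
    - {"claw":0,"dx":0,"dy":0,"dz":0,"wx":0,"wy":0,"wz":0}
    - {"claw":0,"dx":0,"dy":0,"dz":0,"wx":0,"wy":0,"wz":0}
    - {"claw":0,"dx":0,"dy":0,"dz":0,"wx":0,"wy":0,"wz":0}
    - {"claw":0,"dx":0,"dy":0,"dz":0,"wx":0,"wy":0,"wz":0}
  newtons: 100

```text
t: 5.48
eef_pos: [0.5413, -0.1327, 0.1375]
tool_rot: [-0.001, 1.0, 0.016, 0.001]
contact_force: [-3.0, 2.2, 7.6]
gripper_width: 0.166
grasp_force: 97.5
```

```bash
python3 -c "
from h import *
goal(.5405,-.133,.136,-88)"
```

```text
t 5.475 p [ 0.5413 -0.1327  0.1375] yaw_y -88.21 zaxis [ 0.0014  0.0012 -1.    ] q [-0.52  0.59  0.88  1.99 -0.61  0.85 -0.84] F [-3.   2.2  7.6] T [0.43 0.38 0.04] w 0.166 gf 97.5
tool shift [-0.0008  0.0003  0.0015]
wz -0.21
```

Request:
drive_tool:
  increments:
    - {"claw":0,"dx":0,"dy":0,"dz":0,"wx":0,"wy":0,"wz":-10}
    - {"claw":0,"dx":0,"dy":0,"dz":0,"wx":0,"wy":0,"wz":-10}
    - {"claw":0,"dx":0,"dy":0,"dz":0,"wx":0,"wy":0,"wz":0}

```text
t: 5.85
eef_pos: [0.5413, -0.1324, 0.1375]
tool_rot: [-0.001, 0.982, 0.189, 0.001]
contact_force: [-1.7, 4.0, 9.6]
gripper_width: 0.168
grasp_force: 99.4
```

```bash
python3 -c "
from h import *
goal(.5405,-.133,.136,4)"
```

```text
t 5.85 p [ 0.5413 -0.1324  0.1375] yaw_y -68.2 zaxis [ 0.0016  0.0021 -1.    ] q [-0.46  0.55  0.79  1.98 -0.54  0.82 -0.56] F [-1.7  4.   9.6] T [ 0.69  0.47 -0.08] w 0.168 gf 99.4
tool shift [-0.0009  0.0003  0.0015]
wz -72.2
```

Request:
drive_tool:
  increments:
    - {"claw":0,"dx":0,"dy":0,"dz":0,"wx":0,"wy":0,"wz":-9}
    - {"claw":0,"dx":0,"dy":0,"dz":0,"wx":0,"wy":0,"wz":-9}
    - {"claw":0,"dx":0,"dy":0,"dz":0,"wx":0,"wy":0,"wz":-9}
    - {"claw":0,"dx":0,"dy":0,"dz":0,"wx":0,"wy":0,"wz":-9}
    - {"claw":0,"dx":0,"dy":0,"dz":0,"wx":0,"wy":0,"wz":-9}
    - {"claw":0,"dx":0,"dy":0,"dz":0,"wx":0,"wy":0,"wz":-9}
    - {"claw":0,"dx":0,"dy":0,"dz":0,"wx":0,"wy":0,"wz":-9}
    - {"claw":0,"dx":0,"dy":0,"dz":0,"wx":0,"wy":0,"wz":-6}
    - {"claw":0,"dx":0,"dy":0,"dz":0,"wx":0,"wy":0,"wz":-3}
    - {"claw":0,"dx":0,"dy":0,"dz":0,"wx":0,"wy":0,"wz":-1.5}
    - {"claw":0,"dx":0,"dy":0,"dz":0,"wx":0,"wy":0,"wz":0}

```text
t: 7.22
eef_pos: [0.5404, -0.1319, 0.1375]
tool_rot: [-0.001, 0.676, 0.737, 0.001]
contact_force: [-4.4, 6.0, 12.5]
gripper_width: 0.168
grasp_force: 101.2
```

```bash
python3 -c "
from h import *
goal(.5405,-.133,.136,4)"
```

```text
t 7.225 p [ 0.5404 -0.1319  0.1375] yaw_y 4.9 zaxis [-1.0e-04  3.6e-03 -1.0e+00] q [-0.22  0.46  0.45  1.97 -0.29  0.77  0.48] F [-4.4  6.  12.5] T [ 1.21  1.02 -1.48] w 0.168 gf 101.2
tool shift [-0.0011 -0.      0.0015]
wz 0.9
```

Request:
drive_tool:
  increments:
    - {"claw":0,"dx":0,"dy":0,"dz":0,"wx":0,"wy":0,"wz":1}
    - {"claw":0.05,"dx":0,"dy":0,"dz":0,"wx":0,"wy":0,"wz":0}
    - {"claw":0.05,"dx":0,"dy":0,"dz":0,"wx":0,"wy":0,"wz":0}
    - {"claw":0.05,"dx":0,"dy":0,"dz":0,"wx":0,"wy":0,"wz":0}
    - {"claw":0.05,"dx":0,"dy":0,"dz":-0.03,"wx":0,"wy":0,"wz":0}
    - {"claw":0.05,"dx":0,"dy":0,"dz":-0.045,"wx":0,"wy":0,"wz":0}
    - {"claw":0.06,"dx":0,"dy":0,"dz":-0.045,"wx":0,"wy":0,"wz":0}
    - {"claw":0.07,"dx":0,"dy":0,"dz":0,"wx":0,"wy":0,"wz":10}
    - {"claw":0.085,"dx":0,"dy":0,"dz":0,"wx":0,"wy":0,"wz":10}
    - {"claw":0.085,"dx":0,"dy":0,"dz":0,"wx":0,"wy":0,"wz":10}
    - {"claw":0.085,"dx":0,"dy":0,"dz":0,"wx":0,"wy":0,"wz":10}
    - {"claw":0.085,"dx":0,"dy":0,"dz":0,"wx":0,"wy":0,"wz":10}
    - {"claw":0.085,"dx":0,"dy":0,"dz":0,"wx":0,"wy":0,"wz":10}
    - {"claw":0.085,"dx":0,"dy":0,"dz":0,"wx":0,"wy":0,"wz":10}
    - {"claw":0.085,"dx":0,"dy":0,"dz":0,"wx":0,"wy":0,"wz":3}
    - {"claw":0.085,"dx":0,"dy":0,"dz":0,"wx":0,"wy":0,"wz":0}

```text
t: 9.22
eef_pos: [0.5406, -0.1331, 0.2561]
tool_rot: [0.0, 0.983, 0.184, -0.0]
contact_force: [-0.1, 0.3, -0.1]
gripper_width: 0.994
grasp_force: 0.0
```

```bash
python3 -c "
from h import *
p,d=read_camera('scene');X=cloud('scene',d);save('scene1',p)
rect('bell tab',near(X,.609,-.317,.035,.14,.182)); rect('head',near(X,.609,-.317,.04,.117,.13))
rect('arm',near(X,.537,-.08,.045,.094,.103))
p,d=read_camera('top');X=cloud('top',d)
rect('bell tab',near(X,.609,-.317,.035,.14,.182)); rect('arm',near(X,.537,-.08,.045,.094,.103));save('top1',p)
goal(.609,-.317,.25,-69)"
```

```text
bell tab 174 [ 0.6136 -0.3185  0.1648] [array([ 610.1, -317.4]), array([42.5, 15.1]), np.float64(19.6)]
head 271 [ 0.6167 -0.3211  0.1234] [array([ 610.9, -317.9]), array([60.5, 56.9]), np.float64(80.9)]
arm 147 [ 0.5381 -0.0723  0.0982] [array([537. , -78.4]), array([23.1, 85.3]), np.float64(6.3)]
bell tab 134 [ 0.6052 -0.3142  0.1677] [array([ 607.8, -316.4]), array([40.7, 16.7]), np.float64(17.8)]
arm 14 [ 0.537  -0.0395  0.0991] [array([534.8, -40.9]), array([14.4,  8.3]), np.float64(0.8)]
t 9.325 p [ 0.5406 -0.1331  0.2562] yaw_y -68.71 zaxis [-1.e-04 -1.e-04 -1.e+00] q [-0.5   0.36  0.81  1.88 -0.3   1.03 -0.77] F [1.  0.4 0.1] T [-0.04  0.02 -0.01] w 0.998 gf 0.0
tool shift [-0.0031  0.1961  0.0062]
wz 0.29
```

View pics/scene1.png

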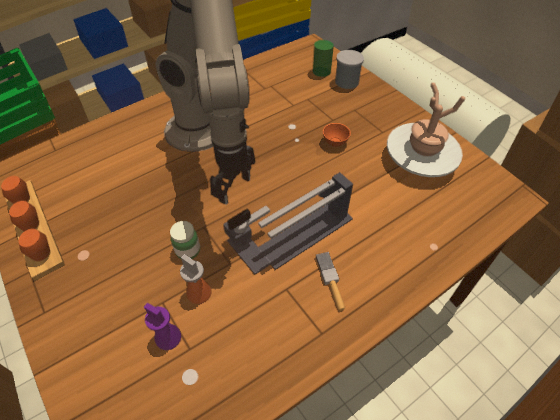

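The arm now lies alongside the rail (scene ~(252,217)) and the mouth is free. Next I grasp the bell.

Request:
drive_tool:
  increments:
    - {"claw":0.085,"dx":-0.0006,"dy":0.0392,"dz":0,"wx":0,"wy":0,"wz":0}
    - {"claw":0.085,"dx":-0.0006,"dy":0.0392,"dz":0,"wx":0,"wy":0,"wz":0}
    - {"claw":0.085,"dx":-0.0006,"dy":0.0392,"dz":0,"wx":0,"wy":0,"wz":0}
    - {"claw":0.085,"dx":-0.0006,"dy":0.0392,"dz":0,"wx":0,"wy":0,"wz":0}
    - {"claw":0.085,"dx":-0.0006,"dy":0.0392,"dz":0,"wx":0,"wy":0,"wz":0}
    - {"claw":0.085,"dx":0,"dy":0,"dz":0.031,"wx":0,"wy":0,"wz":0}
    - {"claw":0.085,"dx":0,"dy":0,"dz":0.031,"wx":0,"wy":0,"wz":0}
    - {"claw":0.085,"dx":0,"dy":0,"dz":0.031,"wx":0,"wy":0,"wz":0}
    - {"claw":0.085,"dx":0,"dy":0,"dz":0,"wx":0,"wy":0,"wz":0}
    - {"claw":0,"dx":0,"dy":0,"dz":0,"wx":0,"wy":0,"wz":0}
    - {"claw":0,"dx":0,"dy":0,"dz":0,"wx":0,"wy":0,"wz":0}
    - {"claw":0,"dx":0,"dy":0,"dz":0,"wx":0,"wy":0,"wz":0}
    - {"claw":0,"dx":0,"dy":0,"dz":0,"wx":0,"wy":0,"wz":0}
    - {"claw":0,"dx":0,"dy":0,"dz":0,"wx":0,"wy":0,"wz":0}
    - {"claw":0,"dx":0,"dy":0,"dz":0,"wx":0,"wy":0,"wz":0}
  newtons: 60

```text
t: 11.2
eef_pos: [0.6093, -0.3171, 0.1641]
tool_rot: [0.0, 0.983, 0.184, 0.001]
contact_force: [-0.5, 1.2, 5.6]
gripper_width: 0.157
grasp_force: 59.0
```

```bash
python3 -c "
from h import *
goal(.609,-.317,.163,-69)"
```

```text
t 11.2 p [ 0.6093 -0.3171  0.1641] yaw_y -68.76 zaxis [ 1.2e-03 -4.0e-04 -1.0e+00] q [-0.07  0.68  0.69  1.64 -0.5   1.   -0.41] F [-0.5  1.2  5.6] T [ 0.19  0.04 -0.03] w 0.157 gf 59.0
tool shift [-0.0002 -0.0002  0.0011]
wz 0.24
```

Request:
drive_tool:
  increments:
    - {"claw":0,"dx":0,"dy":0,"dz":-0.015,"wx":0,"wy":0,"wz":0}
    - {"claw":0,"dx":0,"dy":0,"dz":-0.03,"wx":0,"wy":0,"wz":0}
    - {"claw":0,"dx":0.0122,"dy":-0.0233,"dz":0,"wx":0,"wy":0,"wz":0}
    - {"claw":0,"dx":0.0122,"dy":-0.0233,"dz":0,"wx":0,"wy":0,"wz":0}
    - {"claw":0,"dx":0.0122,"dy":-0.0233,"dz":0,"wx":0,"wy":0,"wz":0}
    - {"claw":0,"dx":0.0122,"dy":-0.0233,"dz":0,"wx":0,"wy":0,"wz":0}
    - {"claw":0,"dx":0.0122,"dy":-0.0233,"dz":0,"wx":0,"wy":0,"wz":0}
    - {"claw":0,"dx":0.0122,"dy":-0.0233,"dz":0,"wx":0,"wy":0,"wz":0}
    - {"claw":0,"dx":0,"dy":0,"dz":0,"wx":0,"wy":0,"wz":0}
    - {"claw":0,"dx":0,"dy":0,"dz":0,"wx":0,"wy":0,"wz":0}

```text
t: 12.45
eef_pos: [0.6259, -0.1606, 0.2082]
tool_rot: [0.0, 0.983, 0.184, -0.001]
contact_force: [0.2, 0.3, -5.1]
gripper_width: 0.15
grasp_force: 58.9
```

```bash
python3 -c "
from h import *
p,d=read_camera('scene');X=cloud('scene',d);save('scene2',cv2.resize(p[140:320,140:380],None,fx=3,fy=3))
rect('head',near(X,.627,-.16,.034,.161,.175));rect('low',near(X,.627,-.16,.045,.05,.110))
goal(.6245,-.108,None,-69);goal(.617,.110,None,-69)"
```

```text
head 222 [ 0.6346 -0.1681  0.1683] [array([ 630.9, -163.8]), array([58.8, 46.7]), np.float64(78.4)]
low 437 [ 0.6385 -0.1696  0.0799] [array([ 634.6, -167.5]), array([66.9, 45.4]), np.float64(61.9)]
t 12.5 p [ 0.6258 -0.1612  0.2083] yaw_y -68.84 zaxis [-6.e-04 -7.e-04 -1.e+00] q [-0.36  0.58  0.74  1.71 -0.44  1.03 -0.66] F [ 0.5  0.2 -5.4] T [-0.04  0.04  0.01] w 0.157 gf 58.9
tool shift [ 0.018  -0.0501 -0.    ]
wz 0.16
t 12.5 p [ 0.6258 -0.1612  0.2083] yaw_y -68.84 zaxis [-6.e-04 -7.e-04 -1.e+00] q [-0.36  0.58  0.74  1.71 -0.44  1.03 -0.66] F [ 0.5  0.2 -5.4] T [-0.04  0.04  0.01] w 0.157 gf 58.9
tool shift [ 8.970e-02 -2.561e-01 -2.000e-04]
wz 0.16
```

View pics/scene2.png

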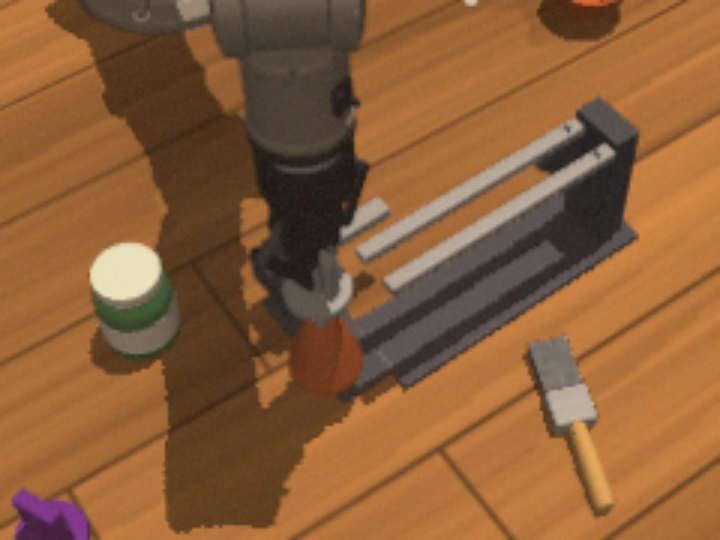

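The bell hangs upright at the mouth, at crop (325,350). The bars start at crop (360,250) and (390,285). Sliding in now.

Request:
drive_tool:
  increments:
    - {"claw":0,"dx":0.009,"dy":-0.0256,"dz":0,"wx":0,"wy":0,"wz":0}
    - {"claw":0,"dx":0.009,"dy":-0.0256,"dz":0,"wx":0,"wy":0,"wz":0}
    - {"claw":0,"dx":0.009,"dy":-0.0256,"dz":0,"wx":0,"wy":0,"wz":0}
    - {"claw":0,"dx":0.009,"dy":-0.0256,"dz":0,"wx":0,"wy":0,"wz":0}
    - {"claw":0,"dx":0,"dy":0,"dz":0,"wx":0,"wy":0,"wz":0}

```text
t: 13.12
eef_pos: [0.623, -0.0495, 0.208]
tool_rot: [-0.001, 0.983, 0.186, -0.0]
contact_force: [-0.1, 0.2, -4.9]
gripper_width: 0.155
grasp_force: 59.3
```

```bash
python3 -c "
from h import *
p,d=read_camera('scene');save('scene3',cv2.resize(p[140:290,200:400],None,fx=3,fy=3))
goal(.617,.110,None,-69)"
```

```text
t 13.175 p [ 0.6228 -0.0516  0.2082] yaw_y -68.72 zaxis [-3.e-04 -2.e-04 -1.e+00] q [-0.55  0.54  0.75  1.77 -0.43  1.01 -0.84] F [ 0.4 -0.8 -4.1] T [-0.11  0.07 -0.  ] w 0.156 gf 59.3
tool shift [ 0.0532 -0.1527 -0.    ]
wz 0.28
```

View pics/scene3.png

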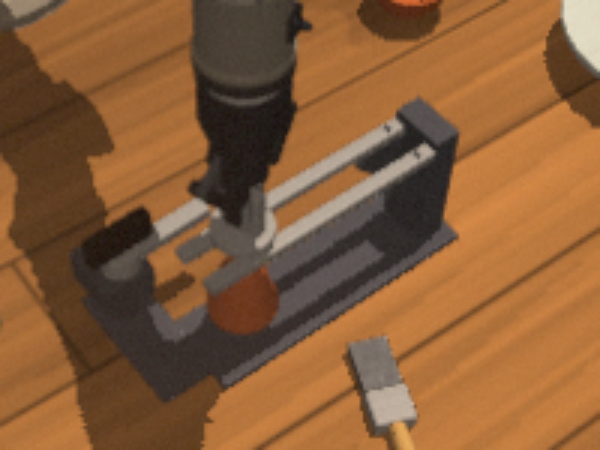

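The stem is in the gap, with the head above the bars at crop (245,230) and the bell below at (243,295). Continuing to near home.

Request:
drive_tool:
  increments:
    - {"claw":0,"dx":0.0089,"dy":-0.0254,"dz":0,"wx":0,"wy":0,"wz":0}
    - {"claw":0,"dx":0.0089,"dy":-0.0254,"dz":0,"wx":0,"wy":0,"wz":0}
    - {"claw":0,"dx":0.0089,"dy":-0.0254,"dz":0,"wx":0,"wy":0,"wz":0}
    - {"claw":0,"dx":0.0089,"dy":-0.0254,"dz":0,"wx":0,"wy":0,"wz":0}
    - {"claw":0,"dx":0.0089,"dy":-0.0254,"dz":0,"wx":0,"wy":0,"wz":0}
    - {"claw":0,"dx":0.0089,"dy":-0.0254,"dz":0,"wx":0,"wy":0,"wz":0}
    - {"claw":0,"dx":0,"dy":0,"dz":0.004,"wx":0,"wy":0,"wz":0}
    - {"claw":0,"dx":0,"dy":0,"dz":0.004,"wx":0,"wy":0,"wz":0}
    - {"claw":0,"dx":0.001,"dy":-0.0028,"dz":0,"wx":0,"wy":0,"wz":0}
    - {"claw":0,"dx":0.001,"dy":-0.0028,"dz":0,"wx":0,"wy":0,"wz":0}
    - {"claw":0,"dx":0,"dy":0,"dz":0,"wx":0,"wy":0,"wz":0}

```text
t: 14.55
eef_pos: [0.6175, 0.1159, 0.2004]
tool_rot: [-0.0, 0.983, 0.184, 0.0]
contact_force: [-1.4, 0.2, -4.9]
gripper_width: 0.155
grasp_force: 59.4
```

Request:
drive_tool:
  increments:
    - {"claw":0,"dx":0.0008,"dy":-0.0024,"dz":0,"wx":0,"wy":0,"wz":0}
    - {"claw":0,"dx":0.0008,"dy":-0.0024,"dz":0,"wx":0,"wy":0,"wz":0}
    - {"claw":0,"dx":0,"dy":0,"dz":0,"wx":0,"wy":0,"wz":0}

```text
t: 14.92
eef_pos: [0.6171, 0.1209, 0.2003]
tool_rot: [0.0, 0.983, 0.184, 0.0]
contact_force: [0.2, -0.5, -4.6]
gripper_width: 0.156
grasp_force: 59.4
```

```bash
python3 -c "
from h import *
goal(.6165,.123,None,-69)"
```

```text
t 14.925 p [0.6171 0.1209 0.2003] yaw_y -68.74 zaxis [ 2.e-04 -3.e-04 -1.e+00] q [-0.82  0.55  0.74  1.76 -0.44  1.   -1.11] F [ 0.2 -0.5 -4.6] T [-0.09 -0.04  0.02] w 0.156 gf 59.4
tool shift [ 0.0002 -0.0022 -0.    ]
wz 0.26
```

Now I creep up to the block until a force shows.

Request:
drive_tool:
  increments:
    - {"claw":0,"dx":0.0007,"dy":-0.0019,"dz":0,"wx":0,"wy":0,"wz":0}
    - {"claw":0,"dx":0,"dy":0,"dz":0,"wx":0,"wy":0,"wz":0}

```text
t: 15.18
eef_pos: [0.6172, 0.1219, 0.2005]
tool_rot: [0.001, 0.983, 0.184, 0.0]
contact_force: [1.0, -2.5, -3.7]
gripper_width: 0.159
grasp_force: 59.6
```

Request:
drive_tool:
  increments:
    - {"claw":0,"dx":0.0005,"dy":-0.0014,"dz":0,"wx":0,"wy":0,"wz":0}
    - {"claw":0,"dx":0,"dy":0,"dz":0,"wx":0,"wy":0,"wz":0}

```text
t: 15.42
eef_pos: [0.6173, 0.1226, 0.2006]
tool_rot: [0.001, 0.983, 0.184, 0.0]
contact_force: [0.8, -6.0, -2.2]
gripper_width: 0.158
grasp_force: 59.8
```

It's touching the block (Fy −6 N). Lower onto the bars, open, and rise.

Request:
drive_tool:
  increments:
    - {"claw":0,"dx":0,"dy":0,"dz":0.001,"wx":0,"wy":0,"wz":0}
    - {"claw":0,"dx":0,"dy":0,"dz":0.0005,"wx":0,"wy":0,"wz":0}
    - {"claw":0,"dx":0,"dy":0,"dz":0,"wx":0,"wy":0,"wz":0}

```text
t: 15.8
eef_pos: [0.6173, 0.1226, 0.1993]
tool_rot: [0.001, 0.983, 0.184, 0.0]
contact_force: [-0.6, -4.7, 0.9]
gripper_width: 0.16
grasp_force: 60.1
```

```bash
python3 -c "
from h import *
goal()"
```

```text
t 15.8 p [0.6173 0.1226 0.1993] yaw_y -68.83 zaxis [ 7.0e-04 -1.8e-03 -1.0e+00] q [-0.82  0.56  0.74  1.76 -0.44  0.99 -1.11] F [-0.6 -4.7  0.9] T [-1.82  0.05  0.05] w 0.16 gf 60.1
tool shift [0. 0. 0.]
```

Weight taken. Opening slowly, then rising.

Request:
drive_tool:
  increments:
    - {"claw":0.018,"dx":0,"dy":0,"dz":0,"wx":0,"wy":0,"wz":0}
    - {"claw":0.022,"dx":0,"dy":0,"dz":0,"wx":0,"wy":0,"wz":0}
    - {"claw":0.03,"dx":0,"dy":0,"dz":0,"wx":0,"wy":0,"wz":0}
    - {"claw":0.05,"dx":0,"dy":0,"dz":0,"wx":0,"wy":0,"wz":0}
    - {"claw":0.05,"dx":0,"dy":0,"dz":0,"wx":0,"wy":0,"wz":0}
    - {"claw":0.05,"dx":0,"dy":0,"dz":-0.015,"wx":0,"wy":0,"wz":0}
    - {"claw":0.05,"dx":0,"dy":0,"dz":-0.03,"wx":0,"wy":0,"wz":0}
    - {"claw":0.05,"dx":0,"dy":0,"dz":-0.04,"wx":0,"wy":0,"wz":0}
    - {"claw":0.05,"dx":0,"dy":0,"dz":-0.04,"wx":0,"wy":0,"wz":0}
    - {"claw":0.05,"dx":-0.05,"dy":0,"dz":0,"wx":0,"wy":0,"wz":0}
    - {"claw":0.05,"dx":-0.05,"dy":0,"dz":0,"wx":0,"wy":0,"wz":0}
    - {"claw":0.05,"dx":-0.02,"dy":0,"dz":0,"wx":0,"wy":0,"wz":0}
    - {"claw":0.05,"dx":0,"dy":0,"dz":0,"wx":0,"wy":0,"wz":0}
    - {"claw":0.05,"dx":0,"dy":0,"dz":0,"wx":0,"wy":0,"wz":0}

```text
t: 17.55
eef_pos: [0.5061, 0.0815, 0.3246]
tool_rot: [-0.0, 0.983, 0.185, 0.001]
contact_force: [0.1, -0.4, -0.0]
gripper_width: 0.585
grasp_force: 0.0
```

```bash
python3 -c "
from h import *
p,d=read_camera('scene');X=cloud('scene',d);save('scene4',cv2.resize(p[110:320,130:400],None,fx=2.7,fy=2.7))
rect('head',near(X,.6165,.122,.034,.1565,.167));rect('tab',near(X,.6165,.122,.034,.19,.22));rect('tabtop',near(X,.6165,.122,.034,.207,.22));rect('arm',near(X,.537,-.08,.045,.094,.103))
goal()"
```

```text
head 167 [0.622  0.1125 0.1604] [array([619.1, 117.2]), array([57.1, 52.2]), np.float64(46.5)]
tab 123 [0.6179 0.1195 0.2045] [array([616.4, 120.9]), array([40.7, 16.8]), np.float64(21.0)]
tabtop 60 [0.616  0.121  0.2101] [array([615.5, 120.8]), array([38.5, 16.5]), np.float64(22.1)]
arm 149 [ 0.5385 -0.0719  0.0981] [array([537.9, -78.7]), array([25.2, 87. ]), np.float64(5.8)]
t 17.6 p [0.5062 0.0815 0.3243] yaw_y -68.74 zaxis [ 1.3e-03 -1.0e-04 -1.0e+00] q [-1.06  0.18  0.9   1.9  -0.15  1.14 -1.3 ] F [ 0.8 -0.6  0.1] T [0.01 0.02 0.01] w 0.589 gf 0.0
tool shift [0. 0. 0.]
```

View pics/scene4.png

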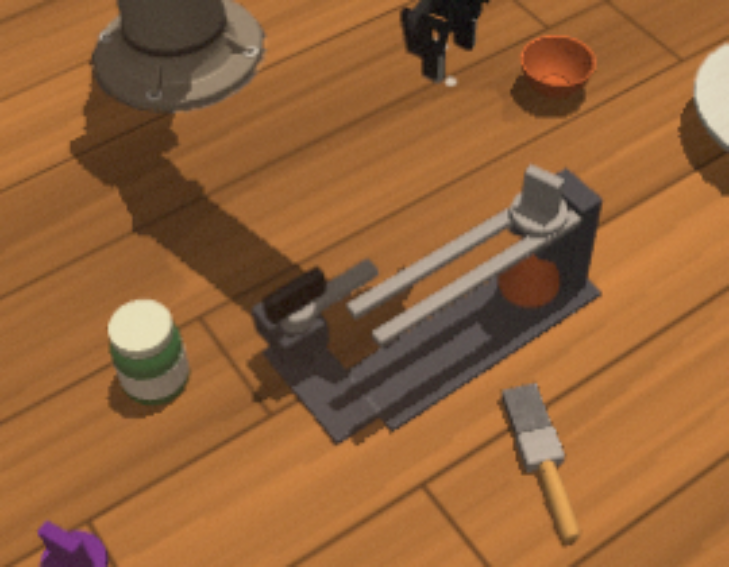

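The bell hangs upright with its head at the block (crop (540,210)) and the stop arm alongside the rail (crop (345,285)). The jar, bowl and brush look undisturbed.

```bash
python3 -c "
from station import *
print(hand_in())"
```

```text
the job is handed in; nothing more can be done
None
```

I handed the job in at about 17.6 s: the stop arm is turned to its hard stop alongside the rail, and the bell hangs upright with its head at the end block. The jar, bowl and brush were not touched.

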